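# Crank the sample turntable with its pin and hold the tall bottle at the reader

### The arm

A 6-joint arm with a two-finger parallel gripper is mounted at the origin on the work surface. World frame = base frame: x ahead of the robot, y to its left, z up, the work surface at z = 0. Lengths are in m, angles in rad, forces in N, time in s.
With the tool pointing down it reaches from about 0.4 to 0.925 m from the base axis. Payload 3.4 kg.
Tool frame: the origin (TCP) lies midway between the tips of the shut fingers; the grasp point (between the pads) lies r.grasp_offset behind it (r.grasp_offset is the distance from the TCP to the grasp point, in m); z points along the fingers, y is the line along which they close (so a half turn about z gives the same grasp; the last joint's range is limited). The gripper opens to 85 mm and grips with 20 to 120 N. Pads are 22 mm wide; open, the fingers measure 114 mm over their backs; the gripper's body (76 mm by 85 mm) begins 54 mm behind the grasp point. The pads swing forward as they close: fully open they stand 13 mm farther back than shut.
Start: joints at [1.196, 0.307, 1.506, -0, 1.328, -0.073], TCP at [0.17, 0.549, 0.202] pointing down, gripper open.
Joint ranges: [-3.12, 3.12], [-1.05, 2.28], [0.14, 2.33], [-1.42, 4.57], [0.1, 2.73], [-2.68, 2.68]. Speed limits (rad/s): [2.57, 2.57, 3.14, 3.14, 3.14, 3.14].

### API

Orientations are given as a unit quaternion [x, y, z, w].
In Python, from bench import r, vision gives the robot as it stands.
- The arm moves only by the tool apply_moves, never from a script. Its argument "plan" is a list of rows, each a list of 3 entries, a list of its own where there are three numbers: the turn, a rotation vector about the tool's x, y, z in units of 10 degrees (1.0 is 10 degrees), then the shift along the tool's x, y, z in units of 50 mm (1.0 is 50 mm), then the finger opening in mm, from 0 to 85.4. In form: [[[ax, ay, az], [x, y, z], gripper], ...]. A call has 1 to 5 rows; each row shifts and turns the commanded pose from where the row before left it, along the tool's axes as they then stand; what a row does not reach is not made up. A row lasts 1/8 s, in which the tool goes at most 62.5 mm and 10.7 degrees, less where a joint would pass 70% of its speed; a pose out of reach is approached as far as the arm can. A call is refused whole if a number of a shift passes 1 or a number of a turn 1, either way. A call with a gripper value outside its range is refused whole. The fingers move at their own pace and stop on an object; "force" is the grip in N (left out, the last holds). Time passes only in rows, so rows that do not move let the fingers close. It gives the time, the measured TCP pose, the force, the opening and the grip force at its end, in the units of the state.
- r.get_obs(): the state, without advancing time (a new reading comes with each control period).
- vision.read_camera(name): name is "scene" or "top" or "wrist"; returns the picture (384x512x3 uint8, red, green, blue); there is no depth.
- vision.calibration(name): a dict with "K" (3x3 intrinsics, pixels), "position" and "attitude" of the camera in the world; the wrist camera has in their place "mount" (4x4, takes a point from camera to tool coordinates, whose origin is the TCP and whose axes are the flange's). Camera axes: x right, y down, z forward; pixel columns grow to the right and rows downward; lengths in m; the calibration is good to about 2 mm. A picture is of the moment at which its call begins: read the wrist's pose just before it. calibration takes no time and is no camera call.
- r.close_job(): hands the job in; it is judged then, once.
The state is a dict: "time_s": time; "joints": joint angles; "qd": joint speeds; "joint_torque": joint torques, N m; "ee_pos": TCP position; "tool_rot": TCP orientation; "wrist_force": force on the tool from outside, world axes, zero at the start; "wrist_torque": the same for the moment, N m; "opening": finger opening in m; "gripper_force": force on a finger pad.
Only numpy, scipy, OpenCV 4.12 (cv2) and the standard library are available. Lean on these libraries where they do the work, as an engineer would, in place of code of your own. Each camera call takes 0.05 s, during which the arm holds its last target. There are 200 camera calls.

### The job

Take the flanged steel crank pin out of its rack and push its thin end down through the hole in the turntable's lug until it shows well below. Turn the turntable with the pin until the tall bottle stands squarely in front of the reader's window, and keep holding the pin there, with the turntable still, because a spring swings it back: the program finishes while still holding. Do not touch the turntable, the bottle or the jars with the gripper or arm, and leave everything else on the bench alone.

Things in the scene. Friction and masses are not known exactly. Their poses are not given: they have to be found in the camera images.
- pin_grip (a point): Crank pin, loose, bare steel, 120 g give or take a third, standing upright in one of the two holes of the rack, flange resting on the rack top. From its lower end up: thin round shank 10 mm across and 45 mm long (last 4 mm tapered to 6 mm), round flange 22 mm across and 4 mm thick, round grip 16 mm across and 52 mm long. This point: on the axis half-way up the grip, 76 mm above the lower end and 27 mm above the flange top; z runs up the pin.
- pin_tip (a point): Centre of the lower end of the crank pin's shank, 76 mm below pin_grip along its axis.
- eye (a point): Hole through the steel lug that sticks out of the turntable's rim: 13 mm across with a 2 mm chamfer, the lug 10 mm thick and 40 mm wide. This point: centre of the hole at the lug's top face, 58 mm above the bench, 125 mm from the turntable's axis; x points outward from the axis, z up. It moves with the turntable. Nothing lies under the lug but the bench.
- hub (a point): On the upright axis of the turntable, at 98 mm above the bench, the top of its 44 mm wide hub. The aluminium disc is 210 mm across, its top at 48 mm; on it stand five ring-shaped places, 22 mm high, whose centres lie 72 mm from the axis at 45 degree steps, the middle one, opposite the lug, empty; the bottle and three jars stand in the other four, in any order. Disc and places have nothing on the lug's side of the axis.
- carousel (a joint): Angle of the turntable, rad, 0 at the start, growing anticlockwise seen from above, stops at -2.1 and 2.1. A spring pulls it back to 0 with 0.15 N m per rad (about 1.2 N at the hole for each rad), with light drag. A turn of 0.5 to 1.9 rad is needed, either way.
- mark (a point): Reading point of the fixed white reader (head 66 mm wide, 50 mm deep, 175 mm high, dark upright window, short steel pointer on top; it stands beside the turntable on the robot's side): 72 mm from the turntable axis, straight in front of the window, 108 mm above the bench. x points from the window towards the turntable axis. The middle of the bottle belongs here (same height not needed, only seen from above).
- bottle_mid (a point): The one tall bottle, clear glass, white cap, 42 mm across, 125 mm high, loose in one of the turntable's places, foot at 48 mm above the bench. This point: its centre, half-way up.
- jar1_mid (a point): Squat jar, 42 mm across, 62 mm high, loose in a place of the turntable; its centre.
- jar2_mid (a point): As jar1: its centre.
- jar3_mid (a point): As jar1: its centre.
- stirrer_mid (a point): Plain glass stirring rod, 11 mm across, 130 mm long, no flange, loose in the rack's other hole, its top 140 mm above the bench; its centre. Leave it.
- beaker_mid (a point): Glass beaker, 68 mm across, 90 mm high, beyond the rack; its centre.
- flask_mid (a point): Amber reagent bottle, 72 mm across, 150 mm high, left of the turntable; its centre.
- dish_mid (a point): Clear dish, 72 mm across, 16 mm high, on the robot's side between rack and reader; its centre.
- rack_top (a point): Fixed white block 150 x 60 x 60 mm, two holes 13 mm across and 50 mm deep in its top, 45 mm either way from its middle along its long side. This point: centre of its top face, 60 mm above the bench; x along the long side. One hole has the crank pin, the other the stirring rod (either way round).
There are look-alikes about, which are no part of the job. What is shaped like the part that bears jar1_mid but black is not meant. Of the things that look like the part that bears pin_grip, the larger one is meant.

How it is judged:
By the outcome, as a careful person would: the job done as asked, in the order asked, and still so for the second after the job is handed in, while the arm keeps its last pose, push and grip.
It also fails if it takes over 58 s, if anything falls off the work surface, if the arm or the gripper's body presses on something with over 40 N, if the wrist force passes 120 N, or if a joint passes its speed limit or range.

## Working session

There is one attempt and no reset: what is moved stays moved. The work goes in short steps, Python scripts to look and compute and a tool call to move; the robot and the scene stay as the last step left them, time stands still between calls to the robot, and variables do not carry over. Pictures are saved under pics/ and viewed, at most 10 in all, crops included, and the job is handed in when it is done.

Besides the shell and the picture viewer there is one more tool, called after "Request:" by a JSON object that holds its "api" and its "payload", one argument or row to a line. apply_moves: Moves the arm, as the interface text tells. Its arguments: {"type":"object","properties":{"plan":{"type":"array"},"force":{"type":"number"}},"required":["plan"]}

```bash
ls; mkdir -p pics
python3 - <<'E'
from bench import r, vision
import cv2,numpy as np
for n in("scene","top"):
    im=vision.read_camera(n); cv2.imwrite(f"pics/{n}0.png",cv2.resize(im[:,:,::-1],(800,600),interpolation=cv2.INTER_CUBIC)); np.save(f"pics/{n}0.npy",im)
    print(n,vision.calibration(n))
print(vision.calibration("wrist"));print(r.get_obs(),r.grasp_offset)
E
```

```text
pics
scene {'K': array([[358.84307043,   0.        , 251.13735883],
       [  0.        , 358.84307043, 193.9048842 ],
       [  0.        ,   0.        ,   1.        ]]), 'position': array([1.09275569, 0.20577718, 0.70744264]), 'attitude': array([ 0.57884006,  0.72790613, -0.28996661, -0.22586769])}
top {'K': array([[367.86165663,   0.        , 260.7692151 ],
       [  0.        , 367.86165663, 190.71400803],
       [  0.        ,   0.        ,   1.        ]]), 'position': array([0.40234969, 0.08627834, 1.03125347]), 'attitude': array([-0.696346  ,  0.71446801, -0.04750446,  0.0487958 ])}
{'K': array([[293.1749825 ,   0.        , 261.10281101],
       [  0.        , 293.1749825 , 190.38078294],
       [  0.        ,   0.        ,   1.        ]]), 'mount': array([[ 1.58598566e-03, -9.56625952e-01, -2.91314733e-01,
         7.42584824e-02],
       [ 9.99998339e-01,  1.77899065e-03, -3.97664727e-04,
         1.43923441e-03],
       [ 8.98662583e-04, -2.91313618e-01,  9.56627184e-01,
        -1.72530833e-01],
       [ 0.00000000e+00,  0.00000000e+00,  0.00000000e+00,
         1.00000000e+00]])}
{'time_s': 0.1, 'joints': array([ 1.19649743e+00,  3.07520537e-01,  1.50751160e+00,  2.79346252e-05,
        1.32840265e+00, -7.35026566e-02]), 'qd': array([-2.86711852e-04,  3.87953277e-05, -1.33950164e-03, -2.50602925e-03,
        1.85579197e-03, -5.47838994e-04]), 'joint_torque': array([ 2.56890735e-04, -4.58531499e+01, -2.52604973e+01,  1.51513036e-04,
        5.50118668e-03, -1.09257047e-05]), 'ee_pos': array([0.17013347, 0.54856128, 0.20107215]), 'tool_rot': array([ 1.49835032e-01,  9.88710582e-01, -8.95066292e-04, -2.17726406e-04]), 'wrist_force': array([ 0.53719925,  0.53995788, -0.49181208]), 'wrist_torque': array([ 0.00533303, -0.03951801, -0.00698133]), 'gripper_force': 0.0, 'opening': 0.08544156353632307} 0.0187
```

View pics/scene0.png

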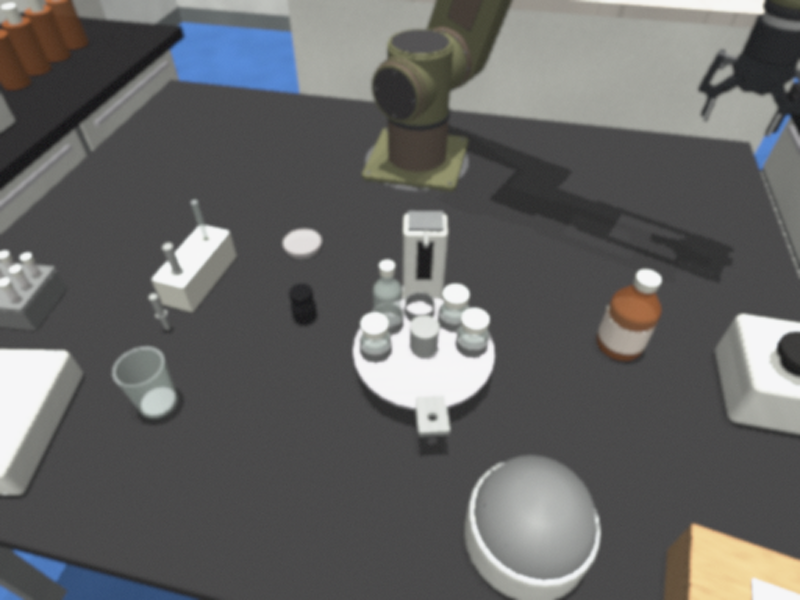

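View pics/top0.png

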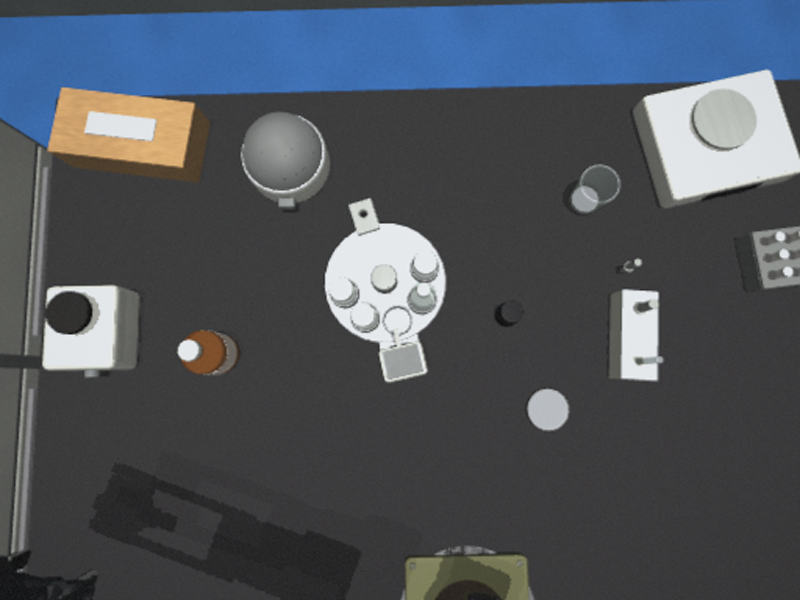

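Scene picture: the rack is at (195,265). A thick flanged pin stands in its near hole at (172,258), with the thin stirrer at (200,220) in the other. A smaller flanged pin stands loose on the bench at (160,310), and the black jar is at (302,303). Of the two pins, the one in the rack is the one meant, because it is larger. The bottle is at (387,285) and the lug hole at (433,416). I'll confirm with enlarged crops.

Run:
```python
import cv2,numpy as np
t=np.load("pics/top0.npy")[:,:,::-1];s=np.load("pics/scene0.npy")[:,:,::-1]
def c(im,x,y,w,h): return cv2.resize(im[y:y+h,x:x+w],(400,300),interpolation=cv2.INTER_CUBIC)
# scales: 5,4 ; 
a=c(t,380,155,80,60+0); b=c(s,85,120,80,60); d=c(t,200,125,100,75)
d2=c(t,210,180,80,60)
d=c(t,205,120,80,60)
cv2.imwrite("pics/m.png",np.vstack([np.hstack([a,b]),np.hstack([d,d2])]))
a=c(t,380,180,80,60)
cv2.imwrite("pics/m.png",np.vstack([np.hstack([a,b]),np.hstack([d,d2])]))
```

```text
(no output)
```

View pics/m.png

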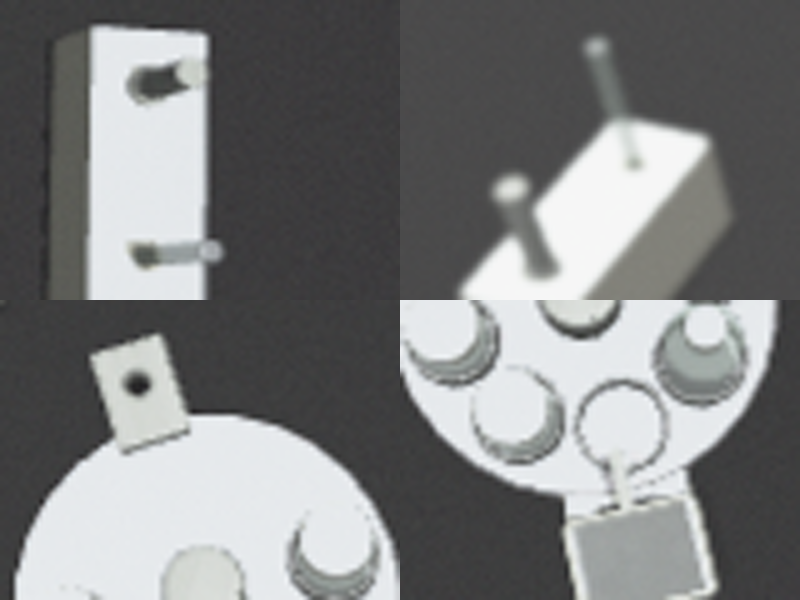

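```bash
cat > h.py <<'E'
import numpy as np,cv2
from scipy.spatial.transform import Rotation as R
from bench import r,vision
def cam(n,obs=None):
    c=vision.calibration(n)
    if n!="wrist": return c["K"],R.from_quat(c["attitude"]).as_matrix(),np.array(c["position"])
    T=np.eye(4);T[:3,:3]=R.from_quat(obs["tool_rot"]).as_matrix();T[:3,3]=obs["ee_pos"];T=T@c["mount"]
    return c["K"],T[:3,:3],T[:3,3]
def ray(C,u,v,z):
    K,A,p=C;d=A@np.linalg.solve(K,[u,v,1]);return p+d*(z-p[2])/d[2]
def proj(C,P):
    K,A,p=C;q=K@(A.T@(np.asarray(P)-p));return q[:2]/q[2]
E
python3 - <<'E'
from h import *
np.set_printoptions(precision=4,suppress=True)
T=cam("top");S=cam("scene")
f=lambda x0,y0,a,b:(x0+(a+.5)/5-.5,y0+(b+.5)/5-.5)
def top(n,x0,y0,a,b,z):
    P=ray(T,*f(x0,y0,a,b),z);print(n,P);return P
pt=top("pintop",380,180,193,72,.116);top("pinflange",380,180,148,85,.064);top("stir",380,180,210,251,.14);top("stirbase",380,180,143,254,.06)
rk=[top("rack",380,180,a,b,.06) for a,b in((90,27),(208,35))]
eye=top("eye",205,120,137,83,.058);hub=top("hub",205,120,203,287,.098)
bot=top("bottle",210,180,306,27,.173)
for n,a,b in(("r1",165,230),("r2",288,198),("p0",222,206),("p1",212,160)):top(n,210,180,a,b,.175)
im=np.load("pics/top0.npy");g=im.min(2)>200
# disc contour: component of white
n,l,st,ce=cv2.connectedComponentsWithStats(g.astype(np.uint8));k=l[150,245];ys,xs=np.where(l==k)
pts=np.array([ray(T,x,y,.048)[:2] for x,y in zip(xs,ys)])
(c,rad)=cv2.minEnclosingCircle(pts.astype(np.float32));print("disc",c,rad)
print("eye r",np.linalg.norm(eye-hub),"bot r",np.linalg.norm((bot-hub)[:2]))
# scene: reproject checks; crop b pixels
print("scene pintop px",f(85,120,112,189),"proj",proj(S,pt)," eye px",432*.64,416*.64,proj(S,eye))
print(ray(S,*f(85,120,112,189),.116))
print(proj(S,hub),422*.64,308*.64)
E
```

```text
pintop [ 0.5094 -0.3076  0.116 ]
pinflange [ 0.5091 -0.3056  0.064 ]
stir [ 0.4196 -0.2982  0.14  ]
stirbase [ 0.4205 -0.2975  0.06  ]
rack [ 0.5415 -0.2789  0.06  ]
rack [ 0.5355 -0.3413  0.06  ]
eye [0.6879 0.161  0.058 ]
hub [0.567  0.1255 0.098 ]
bottle [0.5331 0.0623 0.173 ]
r1 [0.4392 0.1306 0.175 ]
r2 [0.4526 0.0731 0.175 ]
p0 [0.4497 0.1039 0.175 ]
p1 [0.4712 0.108  0.175 ]
disc (0.5580557584762573, 0.12164235860109329) 0.15952394902706146
eye r 0.13213199547035187 bot r 0.0717216531044566
scene pintop px (107.0, 157.4) proj [106.7513 156.538 ]  eye px 276.48 266.24 [276.5243 264.9615]
[ 0.5122 -0.3053  0.116 ]
[271.5133 207.0122] 270.08 197.12
```

Request:
{"api": "apply_moves", "payload": {
  "plan": [
    [[0, 0, 0], [-0.95, -0.1, -0.45], 60],
    [[0, 0, 0], [-0.95, -0.1, -0.45], 60],
    [[0, 0, 0], [-0.95, -0.1, -0.45], 60],
    [[0, 0, 0], [-0.95, -0.1, -0.45], 60],
    [[0, 0, 0], [-0.95, -0.1, -0.45], 60]
  ]
}}

```text
time_s: 0.72
ee_pos: [0.3909, 0.4539, 0.3146]
tool_rot: [0.15, 0.989, -0.0, -0.0]
wrist_force: [0.5, 1.0, 0.9]
opening: 0.06
gripper_force: 0.0
```

Request:
{"api": "apply_moves", "payload": {
  "plan": [
    [[0, 0, 0], [-0.75, -0.83, 0], 60],
    [[0, 0, 0], [-0.75, -0.83, 0], 60],
    [[0, 0, 0], [-0.75, -0.83, 0], 60],
    [[0, 0, 0], [-0.75, -0.83, 0], 60],
    [[0, 0, 0], [-0.75, -0.83, 0], 60]
  ]
}}

```text
time_s: 1.35
ee_pos: [0.5077, 0.1994, 0.314]
tool_rot: [0.15, 0.989, -0.0, -0.0]
wrist_force: [0.7, 0.9, 1.2]
opening: 0.0597
gripper_force: 0.0
```

Request:
{"api": "apply_moves", "payload": {
  "plan": [
    [[0, 0, 0], [-0.75, -0.83, 0], 60],
    [[0, 0, 0], [-0.75, -0.83, 0], 60],
    [[0, 0, 0], [-0.75, -0.83, 0], 60],
    [[0, 0, 0], [-0.75, -0.83, 0], 60],
    [[0, 0, 0], [0, 0, 0], 60]
  ]
}}

```text
time_s: 1.98
ee_pos: [0.6026, -0.0057, 0.3131]
tool_rot: [0.152, 0.988, -0.001, -0.001]
wrist_force: [-0.1, 0.1, 0.1]
opening: 0.0601
gripper_force: 0.0
```

```bash
cat >> h.py <<'E'
def go(x,y,z):
    o=r.get_obs();A=R.from_quat(o["tool_rot"]).as_matrix()
    print("t",round(o["time_s"],2),"at",o["ee_pos"].round(4),"tilt xy",A[:2,2].round(4),"units",(A.T@(np.array([x,y,z])-o["ee_pos"])/.05).round(3),"F",o["wrist_force"].round(1),"open",round(o["opening"],4),"j",o["joints"].round(2))
E
python3 - <<'E'
from h import *
im=vision.read_camera("top");cv2.imwrite("pics/t1.png",im[:,:,::-1]);np.save("pics/t1.npy",im)
go(.51,-.3065,.25)
E
```

```text
t 2.02 at [ 0.6016 -0.0035  0.3132] tilt xy [-0.0021  0.0004] units [-0.07  -6.33   1.266] F [ 0.   0.2 -0.4] open 0.06 j [-0.08  0.29  1.26  0.    1.6  -1.34]
```

Request:
{"api": "apply_moves", "payload": {
  "plan": [
    [[0, 0, 0], [0, -0.95, 0.15], 60],
    [[0, 0, 0], [0, -0.95, 0.15], 60],
    [[0, 0, 0], [0, -0.95, 0.15], 60],
    [[0, 0, 0], [0, -0.95, 0.15], 60],
    [[0, 0, 0], [0, -0.95, 0.15], 60]
  ]
}}

```text
time_s: 2.65
ee_pos: [0.5304, -0.2279, 0.2767]
tool_rot: [0.149, 0.989, 0.0, -0.0]
wrist_force: [0.6, -0.3, 0.4]
opening: 0.0596
gripper_force: 0.0
```

Request:
{"api": "apply_moves", "payload": {
  "plan": [
    [[0, 0, 0], [0, -0.8, 0.15], 60],
    [[0, 0, 0], [-0.07, -0.78, 0.15], 60],
    [[0, 0, 0], [0, 0, 0], 60],
    [[0, 0, 0], [0, 0, 0], 60]
  ]
}}

```text
time_s: 3.15
ee_pos: [0.5112, -0.3034, 0.2618]
tool_rot: [0.149, 0.989, 0.001, -0.0]
wrist_force: [0.0, 0.7, -0.5]
opening: 0.0601
gripper_force: 0.0
```

Run:
```python
from h import *
o=r.get_obs();im=vision.read_camera("wrist");C=cam("wrist",o)
big=cv2.resize(im[:,:,::-1],(800,600),interpolation=cv2.INTER_CUBIC);cv2.imwrite("pics/w1.png",big)
go(.51,-.3065,.25)
print("exp px x1.5625: top",proj(C,[.51,-.3065,.116])*1.5625,"flange",proj(C,[.51,-.3065,.064])*1.5625)
```

```text
t 3.2 at [ 0.5114 -0.3033  0.2621] tilt xy [0.0002 0.0009] units [ 0.008 -0.069  0.242] F [ 0.1 -0.5  0.5] open 0.0597 j [-0.61  0.3   1.37  0.    1.48 -1.88]
exp px x1.5625: top [401.29005742 266.77573521] flange [402.14868208 252.4135799 ]
```

View pics/w1.png

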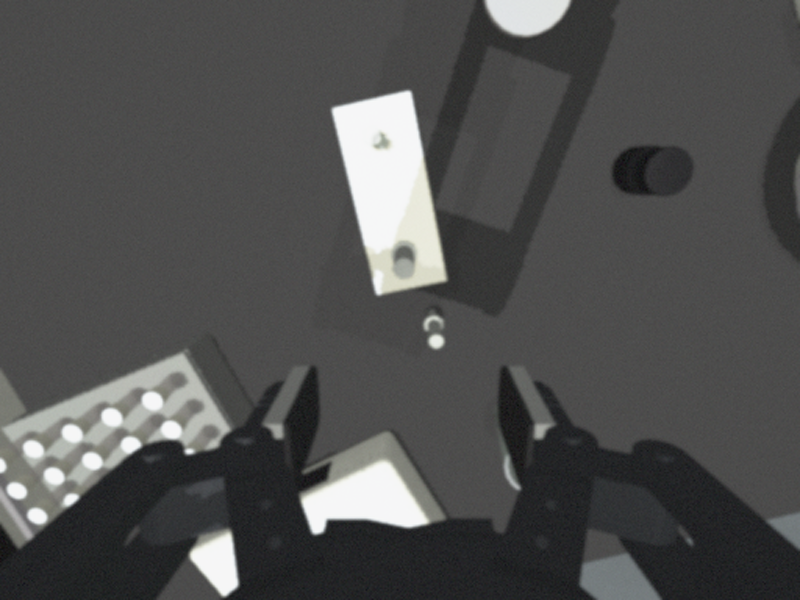

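Wrist picture: the pin's top is at (404,267) and its flange at (403,248), within 2 mm of the prediction. The stirrer is at (381,140) and the small look-alike at (435,330), outside the rack.

Request:
{"api": "apply_moves", "payload": {
  "plan": [
    [[0, 0, 0], [0.01, -0.03, 0.8], 50],
    [[0, 0, 0], [0, 0, 0.8], 50],
    [[0, 0, 0], [0, 0, 0.8], 50],
    [[0, 0, 0], [0, 0, 0.8], 50],
    [[0, 0, 0], [0, 0, 0.3], 50]
  ]
}}

```text
time_s: 3.82
ee_pos: [0.5092, -0.3038, 0.085]
tool_rot: [0.149, 0.989, 0.001, -0.002]
wrist_force: [0.4, 0.2, 0.5]
opening: 0.0501
gripper_force: 0.0
```

Run:
```python
from h import *
go(.5105,-.305,.0775)
```

```text
t 3.83 at [ 0.5092 -0.3038  0.085 ] tilt xy [-0.0032  0.0027] units [-0.032 -0.016  0.149] F [0.4 0.2 0.5] open 0.0501 j [-0.61  0.44  1.62  0.    1.09 -1.88]
```

Request:
{"api": "apply_moves", "payload": {
  "plan": [
    [[0, 0, 0], [-0.02, -0.02, 0.17], 50],
    [[0, 0, 0], [0, 0, 0], 12],
    [[0, 0, 0], [0, 0, 0], 12],
    [[0, 0, 0], [0, 0, 0], 12],
    [[0, 0, 0], [0, 0, 0], 12]
  ],
  "force": 70
}}

```text
time_s: 4.45
ee_pos: [0.5119, -0.3083, 0.08]
tool_rot: [0.15, 0.989, -0.001, 0.001]
wrist_force: [0.5, 0.7, 5.6]
opening: 0.013
gripper_force: 42.8
```

Request:
{"api": "apply_moves", "payload": {
  "plan": [
    [[0, 0, 0], [0, 0, 0], 12],
    [[0, 0, 0], [0, 0, 0], 12]
  ]
}}

```text
time_s: 4.7
ee_pos: [0.5119, -0.3083, 0.0799]
tool_rot: [0.15, 0.989, -0.001, 0.001]
wrist_force: [-0.5, 0.4, 6.5]
opening: 0.013
gripper_force: 42.8
```

Run:
```python
from h import *
go(.5105,-.305,.1775)
```

```text
t 4.7 at [ 0.5119 -0.3083  0.0799] tilt xy [ 0.0027 -0.0015] units [ 0.04   0.053 -1.952] F [-0.5  0.4  6.5] open 0.013 j [-0.61  0.45  1.62  0.    1.07 -1.88]
```

Run:
```python
from h import *
o=r.get_obs();im=vision.read_camera("wrist");s=vision.read_camera("scene")
a=cv2.resize(im[190:340,156:356,::-1],(400,300),interpolation=cv2.INTER_CUBIC)
b=cv2.resize(s[120:210,70:190,::-1],(400,300),interpolation=cv2.INTER_CUBIC)
cv2.imwrite("pics/w2.png",np.hstack([a,b]))
```

```text
(no output)
```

View pics/w2.png

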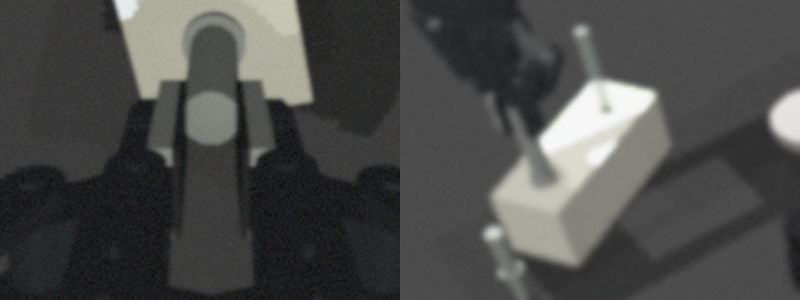

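Run:
```python
from h import *
o=r.get_obs();C=cam("wrist",o);A=R.from_quat(o["tool_rot"]).as_matrix()
P=ray(C,156+211.5/2-.5,190+118.5/2-.5,.116);Q=ray(C,156+213/2-.5,190+43/2-.5,.064)
for p in(P,Q): print(p,A.T@(p-o["ee_pos"]))
for t in([.011,.008,0],[-.011,.008,0],[.011,.008,-.036],[-.011,.008,-.036]): print(t,(proj(C,o["ee_pos"]+A@t)-[156,190])*2)
```

```text
[ 0.51117766 -0.30644874  0.116     ] [ 0.00110437  0.00151037 -0.03607937]
[ 0.51053743 -0.30577055  0.064     ] [0.0020729  0.00200216 0.01591765]
[0.011, 0.008, 0] [231.34255459  33.56860571]
[-0.011, 0.008, 0] [230.5212293   97.45083498]
[0.011, 0.008, -0.036] [236.1003254   82.41051362]
[-0.011, 0.008, -0.036] [234.90086767 158.43233976]
```

Request:
{"api": "apply_moves", "payload": {
  "plan": [
    [[0, 0, 0], [0, 0, -0.4], 12],
    [[0, 0, 0], [0, 0, -0.6], 12],
    [[0, 0, 0], [0, 0, -0.7], 12],
    [[0, 0, 0], [0, 0, -0.6], 12],
    [[0, 0, 0], [0, 0, 0], 12]
  ]
}}

```text
time_s: 5.42
ee_pos: [0.5123, -0.3089, 0.1961]
tool_rot: [0.15, 0.989, -0.001, 0.003]
wrist_force: [-0.5, -0.4, -0.3]
opening: 0.013
gripper_force: 42.3
```

Run:
```python
from h import *
go(.68,-.05,.2)
o=r.get_obs();im=vision.read_camera("wrist");s=vision.read_camera("scene")
np.save("pics/w3.npy",im)
a=cv2.resize(im[150:300,156:356,::-1],(400,300),interpolation=cv2.INTER_CUBIC)
b=cv2.resize(s[90:180,70:190,::-1],(400,300),interpolation=cv2.INTER_CUBIC)
cv2.imwrite("pics/w3.png",np.hstack([a,b]))
```

```text
t 5.42 at [ 0.5123 -0.3089  0.1961] tilt xy [ 0.0048 -0.0036] units [-1.669  5.94  -0.08 ] F [-0.5 -0.4 -0.3] open 0.013 j [-0.61  0.34  1.47 -0.    1.33 -1.88]
```

View pics/w3.png

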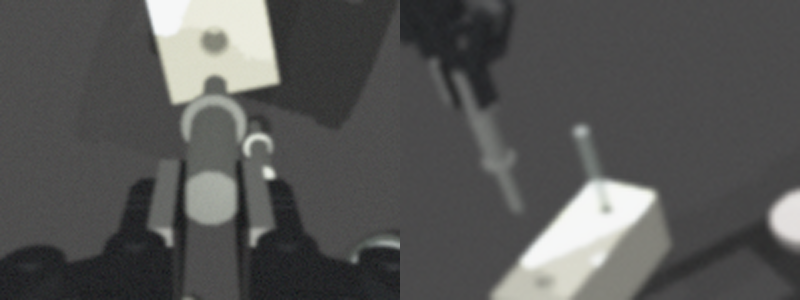

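Pictures: the pin is clear of the rack and upright in the pads, with its flange at (213,118) and tip near (215,80) in the left crop. The rack hole at (214,40) is empty and the stirrer is untouched.

Run:
```python
from h import *
o=r.get_obs();C=cam("wrist",o);A=R.from_quat(o["tool_rot"]).as_matrix()
for n,u,v,z in(("tip",215,80,.065),("flange",213,119,.016),("top",211,198,-.036)):
    print(n,(A.T@(ray(C,156+u/2-.25,150+v/2-.25,o["ee_pos"][2]-z)-o["ee_pos"])).round(4))
S=cam("scene")
print(ray(S,70+120*.3,90+211*.3,o["ee_pos"][2]-.065), ray(S,70+97*.3,90+163*.3,o["ee_pos"][2]-.018))
go(.68,-.1,.2)
```

```text
tip [0.0025 0.0032 0.065 ]
flange [0.0033 0.0022 0.016 ]
top [ 0.0011  0.0015 -0.036 ]
[ 0.51030367 -0.30519948  0.12785363] [ 0.51312174 -0.30615242  0.17485363]
t 5.53 at [ 0.5103 -0.3074  0.1929] tilt xy [-0.0006  0.0003] units [-2.013  4.968 -0.144] F [-0.  -0.8 -0.8] open 0.013 j [-0.61  0.34  1.47 -0.    1.32 -1.88]
```

Request:
{"api": "apply_moves", "payload": {
  "plan": [
    [[0, 0, 0], [-0.3, 0.7, -0.3], 12],
    [[0, 0, 0], [-0.4, 0.9, -0.2], 12],
    [[0, 0, 0], [-0.45, 0.95, 0], 12],
    [[0, 0, 0], [-0.45, 0.95, 0], 12],
    [[0, 0, 0], [-0.4, 0.95, 0], 12]
  ]
}}

```text
time_s: 6.15
ee_pos: [0.6721, -0.1233, 0.2157]
tool_rot: [0.15, 0.989, 0.0, -0.002]
wrist_force: [0.2, 0.0, -1.8]
opening: 0.0127
gripper_force: 42.3
```

Request:
{"api": "apply_moves", "payload": {
  "plan": [
    [[0, 0, 0], [0.2, 0.9, 0], 12],
    [[0, 0, 0], [0.25, 0.95, 0], 12],
    [[0, 0, 0], [0.25, 0.95, 0], 12],
    [[0, 0, 0], [0.25, 0.95, 0], 12],
    [[0, 0, 0], [0.25, 0.8, 0], 12]
  ]
}}

```text
time_s: 6.78
ee_pos: [0.681, 0.1121, 0.2155]
tool_rot: [0.15, 0.989, -0.0, -0.002]
wrist_force: [0.1, -0.0, -1.6]
opening: 0.0133
gripper_force: 42.3
```

Run:
```python
from h import *
go(.6892,.1585,.155)
```

```text
t 6.78 at [0.681  0.1121 0.2155] tilt xy [-0.0044 -0.0003] units [0.113 0.937 1.21 ] F [ 0.1 -0.  -1.6] open 0.0133 j [ 0.1   0.46  1.22  0.    1.46 -1.17]
```

Request:
{"api": "apply_moves", "payload": {
  "plan": [
    [[0, 0, 0], [0.08, 0.4, 0.4], 12],
    [[0, 0, 0], [0, 0.3, 0.5], 12],
    [[0, 0, 0], [0, 0, 0.3], 12],
    [[0, 0, 0], [0, 0, 0], 12],
    [[0, 0, 0], [0, 0, 0], 12]
  ]
}}

```text
time_s: 7.4
ee_pos: [0.6893, 0.1436, 0.1586]
tool_rot: [0.15, 0.989, -0.0, 0.0]
wrist_force: [1.1, -0.3, -0.9]
opening: 0.0129
gripper_force: 42.3
```

Run:
```python
from h import *
go(.6892,.1585,.155)
o=r.get_obs();im=vision.read_camera("wrist");s=vision.read_camera("scene")
np.save("pics/w4.npy",im);np.save("pics/s4.npy",s)
a=cv2.resize(im[120:270,156:356,::-1],(800,600),interpolation=cv2.INTER_CUBIC)
cv2.imwrite("pics/w4.png",a)
C=cam("wrist",o);A=R.from_quat(o["tool_rot"]).as_matrix()
print("tip exp",(proj(C,o["ee_pos"]+A@[.002,.0025,.065])-[156,120])*4,"eye exp",(proj(C,[.6879,.161,.058])-[156,120])*4)
```

```text
t 7.4 at [0.6893 0.1436 0.1586] tilt xy [ 0.0004 -0.0004] units [0.09  0.284 0.073] F [ 1.1 -0.3 -0.9] open 0.0129 j [ 0.15  0.52  1.27 -0.    1.36 -1.12]
tip exp [425.8779593  281.20519335] eye exp [482.65028747 219.95336574]
```

View pics/w4.png

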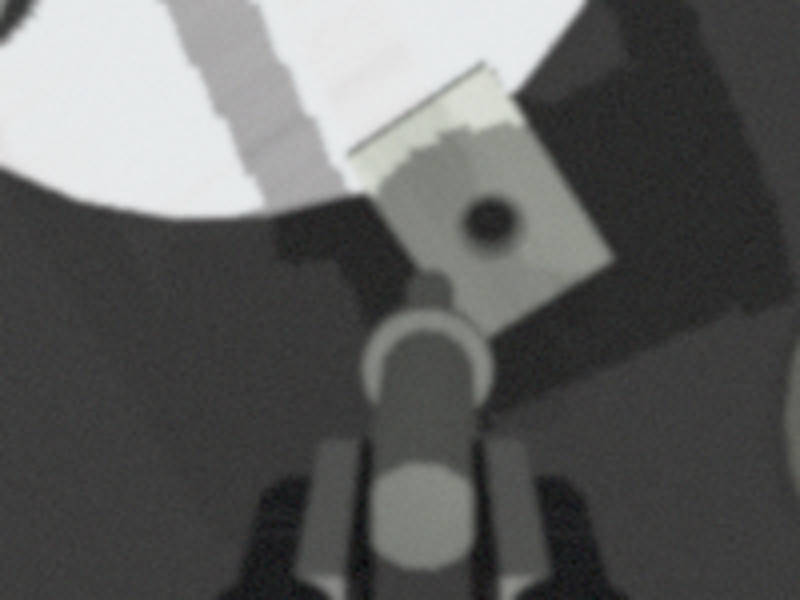

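Wrist picture: the pin's tip is at about (430,283), and the lug hole at (491,221) is still up and to its right.

```bash
cat >> h.py <<'E'
def rel(o,tip,eye,x0,y0,s,zl=.065):
    C=cam("wrist",o);A=R.from_quat(o["tool_rot"]).as_matrix();z=o["ee_pos"][2]
    f=lambda p,zz:A.T@(ray(C,x0+(p[0]+.5)/s-.5,y0+(p[1]+.5)/s-.5,zz)-o["ee_pos"])
    t=f(tip,z-zl);e=f(eye,.058);print("tip",t.round(4),"eye",e.round(4),"move units",((e-t)/.05).round(3),"eye world",(o["ee_pos"]+A@e).round(4))
E
python3 - <<'E'
from h import *
o=r.get_obs();rel(o,(430,283),(491,221),156,120,4);rel(o,(428,368),(491,221),156,120,4,.018)
go(.6892,.1585,.155)
E
```

```text
tip [0.0019 0.0031 0.065 ] eye [0.0064 0.0179 0.1016] move units [0.089 0.297 0.733] eye world [0.6892 0.1631 0.058 ]
tip [0.0008 0.0024 0.018 ] eye [0.0064 0.0179 0.1016] move units [0.112 0.31  1.673] eye world [0.6892 0.1631 0.058 ]
t 7.5 at [0.6898 0.144  0.1596] tilt xy [0.0022 0.0001] units [0.097 0.273 0.093] F [ 0.   0.1 -1. ] open 0.0129 j [ 0.15  0.51  1.27 -0.    1.36 -1.12]
```

Request:
{"api": "apply_moves", "payload": {
  "plan": [
    [[0, 0, 0], [0.09, 0.3, 0], 12],
    [[0, 0, 0], [0, 0, 0.3], 12],
    [[0, 0, 0], [0, 0, 0.25], 12],
    [[0, 0, 0], [0, 0, 0], 12],
    [[0, 0, 0], [0, 0, 0], 12]
  ]
}}

```text
time_s: 8.12
ee_pos: [0.6889, 0.1604, 0.1305]
tool_rot: [0.15, 0.989, -0.0, -0.0]
wrist_force: [-0.2, -0.2, -1.0]
opening: 0.0126
gripper_force: 42.3
```

Run:
```python
from h import *
go(.6892,.1585,.155)
o=r.get_obs();im=vision.read_camera("wrist");s=vision.read_camera("scene")
np.save("pics/w5.npy",im);np.save("pics/s5.npy",s)
a=cv2.resize(im[150:250,210:310,::-1],(500,500),interpolation=cv2.INTER_CUBIC)
S=cam("scene");p=proj(S,[.6885,.162,.058]);x,y=(p-[30,50]).astype(int)
b=cv2.resize(s[y:y+100,x:x+60,::-1],(300,500),interpolation=cv2.INTER_CUBIC);print(x,y,p)
cv2.imwrite("pics/w5.png",np.hstack([a,b]))
```

```text
t 8.12 at [0.6889 0.1604 0.1305] tilt xy [-0.0007 -0.0002] units [-0.016 -0.035 -0.491] F [-0.2 -0.2 -1. ] open 0.0126 j [ 0.17  0.54  1.3  -0.    1.3  -1.1 ]
246 215 [276.96167436 265.31869854]
```

View pics/w5.png

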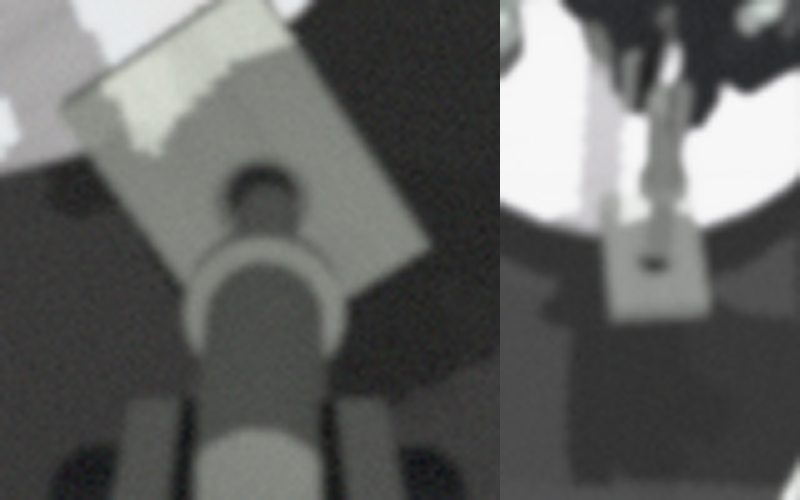

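Pictures: in the left crop the tip (264,197) sits over the hole (262,197). In the right scene crop the shank ends just behind the hole at (655,262). I'll compute the remaining offset.

Run:
```python
from h import *
o=r.get_obs();rel(o,(264,197),(262,197),210,150,5)
S=cam("scene")
# hole and tip as seen in scene crop
e=ray(S,246+(155+.5)/5-.5,215+(262+.5)/5-.5,.058);t=ray(S,246+(161+.5)/5-.5,215+(252+.5)/5-.5,o["ee_pos"][2]-.065)
A=R.from_quat(o["tool_rot"]).as_matrix();print(e,t,A.T@(e-t)/.05)
```

```text
tip [0.0031 0.0024 0.065 ] eye [0.0007 0.0021 0.0732] move units [-0.049 -0.006  0.164] eye world [0.6894 0.1627 0.058 ]
[0.69264787 0.1619939  0.058     ] [0.69247483 0.16410221 0.06620891] [-0.01570536 -0.03928634  0.16417793]
```

Request:
{"api": "apply_moves", "payload": {
  "plan": [
    [[0, 0, 0], [-0.03, -0.01, 0], 12],
    [[0, 0, 0], [0, 0, 0.1], 12],
    [[0, 0, 0], [0, 0, 0.1], 12],
    [[0, 0, 0], [0, 0, 0.1], 12],
    [[0, 0, 0], [0, 0, 0], 12]
  ]
}}

```text
time_s: 8.85
ee_pos: [0.6897, 0.1595, 0.1149]
tool_rot: [0.15, 0.989, -0.0, -0.001]
wrist_force: [-0.1, 0.1, -0.8]
opening: 0.0129
gripper_force: 42.3
```

Run:
```python
from h import *
go(.6892,.1585,.078)
```

```text
t 8.85 at [0.6897 0.1595 0.1149] tilt xy [-0.0017 -0.0003] units [ 0.002 -0.022  0.739] F [-0.1  0.1 -0.8] open 0.0129 j [ 0.17  0.56  1.31 -0.    1.28 -1.1 ]
```

Request:
{"api": "apply_moves", "payload": {
  "plan": [
    [[0, 0, 0], [0, 0, 0.15], 12],
    [[0, 0, 0], [0, 0, 0.2], 12],
    [[0, 0, 0], [0, 0, 0.2], 12],
    [[0, 0, 0], [0, 0, 0.12], 12],
    [[0, 0, 0], [0, 0, 0], 12]
  ]
}}

```text
time_s: 9.48
ee_pos: [0.6897, 0.1595, 0.0814]
tool_rot: [0.15, 0.989, -0.0, -0.001]
wrist_force: [-0.0, -0.4, -0.6]
opening: 0.0125
gripper_force: 42.3
```

Run:
```python
from h import *
go(.6892,.1585,.081)
o=r.get_obs();hub=np.array([.567,.1255])
p=o["ee_pos"][:2];v=p-hub;print(np.linalg.norm(v),np.degrees(np.arctan2(v[1],v[0])))
```

```text
t 9.47 at [0.6897 0.1595 0.0814] tilt xy [-0.0017 -0.0003] units [ 0.004 -0.023  0.008] F [-0.  -0.4 -0.6] open 0.0125 j [ 0.17  0.58  1.35 -0.    1.21 -1.1 ]
0.1273490958472936 15.503476961560139
```

Run:
```python
from h import *
o=r.get_obs();A=R.from_quat(o["tool_rot"]).as_matrix();h=np.array([.5698,.1242])
a=np.radians(16.4-np.array([0,2.5,7.5,12.5,17.5,22.5,27.5,32.5,37.5,42.5,47,50.5]))
P=np.c_[h+.125*np.c_[np.cos(a),np.sin(a)],0*a];print(((A.T@np.diff(P,axis=0).T).T/.05).round(2)); print(P[-1])
```

```text
[[-0.06 -0.09 -0.  ]
 [-0.1  -0.19 -0.  ]
 [-0.09 -0.2   0.  ]
 [-0.07 -0.21  0.  ]
 [-0.05 -0.21  0.  ]
 [-0.03 -0.22  0.  ]
 [-0.01 -0.22  0.  ]
 [ 0.01 -0.22  0.  ]
 [ 0.02 -0.22  0.  ]
 [ 0.04 -0.19  0.  ]
 [ 0.04 -0.15  0.  ]]
[ 0.67330754  0.05412013 -0.        ]
```

Request:
{"api": "apply_moves", "payload": {
  "plan": [
    [[0, 0, 0], [-0.06, -0.09, 0], 12],
    [[0, 0, 0], [-0.1, -0.19, 0], 12],
    [[0, 0, 0], [-0.09, -0.2, 0], 12],
    [[0, 0, 0], [-0.07, -0.21, 0], 12],
    [[0, 0, 0], [-0.05, -0.21, 0], 12]
  ]
}}

```text
time_s: 10.1
ee_pos: [0.6948, 0.1101, 0.0826]
tool_rot: [0.15, 0.989, 0.0, 0.0]
wrist_force: [-0.4, 0.8, -1.2]
opening: 0.0129
gripper_force: 42.3
```

Request:
{"api": "apply_moves", "payload": {
  "plan": [
    [[0, 0, 0], [-0.03, -0.22, 0], 12],
    [[0, 0, 0], [-0.01, -0.22, 0], 12],
    [[0, 0, 0], [0.01, -0.22, 0], 12],
    [[0, 0, 0], [0.02, -0.22, 0], 12],
    [[0, 0, 0], [0.04, -0.19, 0], 12]
  ]
}}

```text
time_s: 10.72
ee_pos: [0.6771, 0.0599, 0.0824]
tool_rot: [0.15, 0.989, 0.0, 0.0]
wrist_force: [0.7, 1.2, -1.3]
opening: 0.0131
gripper_force: 42.3
```

Request:
{"api": "apply_moves", "payload": {
  "plan": [
    [[0, 0, 0], [0.04, -0.15, 0], 12],
    [[0, 0, 0], [0, 0, 0], 12],
    [[0, 0, 0], [0, 0, 0], 12],
    [[0, 0, 0], [0, 0, 0], 12]
  ]
}}

```text
time_s: 11.22
ee_pos: [0.6735, 0.0543, 0.0825]
tool_rot: [0.15, 0.989, 0.0, 0.0]
wrist_force: [0.0, 1.5, -0.9]
opening: 0.0131
gripper_force: 42.3
```

Run:
```python
from h import *
go(.6733,.0541,.0815)
t=vision.read_camera("top");s=vision.read_camera("scene");np.save("pics/t6.npy",t);np.save("pics/s6.npy",s)
a=cv2.resize(t[125:245,195:295,::-1],(500,600),interpolation=cv2.INTER_CUBIC)
b=cv2.resize(s[130:330,220:320,::-1],(300,600),interpolation=cv2.INTER_CUBIC)
cv2.imwrite("pics/f.png",np.hstack([a,b]))
```

```text
t 11.22 at [0.6735 0.0543 0.0825] tilt xy [0.0003 0.0001] units [ 0.002 -0.005  0.019] F [ 0.   1.5 -0.9] open 0.0131 j [ 0.02  0.54  1.43  0.    1.17 -1.25]
```

View pics/f.png

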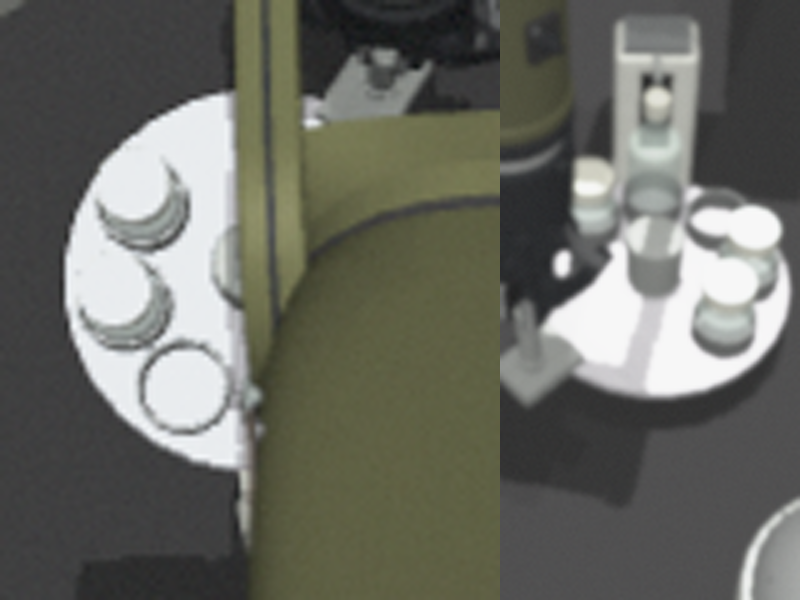

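Pictures: the bottle stands before the reader's window, with its cap at (656,102) in the right scene crop. The empty ring is at (183,387) in the left crop, and the pin is through the lug at (382,65). I'll measure the angle that remains.

Run:
```python
from h import *
T=cam("top");S=cam("scene");hub=np.array([.567,.1255])
t0=np.load("pics/top0.npy");t6=np.load("pics/t6.npy");s0=np.load("pics/scene0.npy")
f=lambda x0,y0,a,b,k:(x0+(a+.5)/k-.5,y0+(b+.5)/k-.5)
def ang(P,h=hub): v=P[:2]-h; return np.degrees(np.arctan2(v[1],v[0]))%360,np.linalg.norm(v)
print("ring0",ang(ray(T,*f(210,180,223,127,5),.07)),"ring now",ang(ray(T,*f(195,125,183,387,5),.07)))
# disc outline -> axis: circle fit on white edge px of rim, left side unobstructed in both
print("jars now",[ang(ray(T,*f(195,125,a,b,5),.11)) for a,b in((134,185),(122,285))])
print("jars0 (tray)",[ang(ray(T,a*.64,b*.64,.11)) for a,b in((343,290),(364,317),(425,265))])
b=ray(S,*f(220,130,156,102,3),.173);print("bottle scene",b,ang(b))
b0=ray(S,387*.64,267*.64,.173);print("bottle0 scene",b0,ang(b0),"hub scene",ray(S,*f(220,130,155,236,3),.098))
# reader: window centre & head top in scene crop
for n,a,c,z in(("topL",116,52,.175),("topR",196,57,.175)):print(n,ray(S,*f(220,130,a,c,3),z))
# rim fit
g=(t0.min(2)>190).astype(np.uint8)
pts=[]
for th in np.radians(np.arange(0,360,3)):
    d=(np.degrees(th)%360)
    if d<40 or 160<d<225: continue
    pr=[proj(T,[*(hub+q*np.array([np.cos(th),np.sin(th)])),.048]) for q in np.arange(.09,.12,.0005)]
    v=[t0[:,:,1].astype(np.float32)[None] is None or cv2.getRectSubPix(t0[:,:,1].copy(),(1,1),(float(p[0]),float(p[1])))[0,0] for p in pr]
    v=np.array(v,float);k=np.argmax(v<135);
    if 0<k: pts.append((th,.09+k*.0005))
th,q=np.array(pts).T
M=np.c_[np.cos(th),np.sin(th),np.ones_like(th)];
for _ in range(3):
    c=np.linalg.lstsq(M,q,rcond=None)[0];e=abs(M@c-q);M=M[e<.003];q=q[e<.003]
print("axis fix",c,len(q))
```

```text
ring0 (np.float64(196.62425011978297), np.float64(0.07324308576890814)) ring now (np.float64(147.10111083070015), np.float64(0.07230769775408255))
jars now [(np.float64(56.49898642350291), np.float64(0.07141739128103047)), (np.float64(100.4490359005325), np.float64(0.06732459934103281))]
jars0 (tray) [(np.float64(109.1027138310454), np.float64(0.06878088014675311)), (np.float64(154.8661036150005), np.float64(0.07442422752610196)), (np.float64(282.43113785797146), np.float64(0.07079309655218284))]
bottle scene [0.50672506 0.11155426 0.173     ] (np.float64(193.02722585770078), np.float64(0.061867211196573624))
bottle0 scene [0.54108991 0.06519763 0.173     ] (np.float64(246.7482767442555), np.float64(0.06563313613622287)) hub scene [0.57095741 0.12586248 0.098     ]
topL [0.45930965 0.07090281 0.175     ]
topR [0.45167139 0.13209211 0.175     ]
axis fix [ 0.00054776 -0.00015242  0.10522675] 81
```

Run:
```python
from h import *
T=cam("top");hub=np.array([.5675,.1254]);t0=np.load("pics/top0.npy")
g=t0[:,:,1].astype(int);c=g[230,258];print(c)
m=(abs(g-c)<22).astype(np.uint8);m[:, :240]=0
m=cv2.morphologyEx(m,cv2.MORPH_OPEN,np.ones((3,3)))
n,l,st,ce=cv2.connectedComponentsWithStats(m);k=l[230,258];print(st[k])
cn=max(cv2.findContours((l==k).astype(np.uint8),0,2)[0],key=len)[:,0].astype(float)
W=np.array([ray(T,x,y,.175)[:2] for x,y in cn]);
rc=cv2.minAreaRect(W.astype(np.float32));print(rc)
ys,xs=np.where(l==k);P=np.array([ray(T,x,y,.175)[:2] for x,y in zip(xs,ys)]);cen=P.mean(0)
w,V=np.linalg.eigh(np.cov(P.T));
v=cen-hub;print("dir centre",cen,np.degrees(np.arctan2(v[1],v[0]))%360,"minor axis",np.degrees(np.arctan2(V[1,0],V[0,0]))%180+180,2*np.sqrt(3*w))
```

```text
162
[246 220  24  22 406]
((0.42620524764060974, 0.09689183533191681), (0.041980206966400146, 0.05187761411070824), 11.44225788116455)
dir centre [0.42610151 0.0966447 ] 191.49511577421808 minor axis 195.2257045163224 [0.04170597 0.05158247]
```

Request:
{"api": "apply_moves", "payload": {
  "plan": [
    [[0, 0, 0], [0.01, -0.02, 0], 12],
    [[0, 0, 0], [0, 0, 0], 12],
    [[0, 0, 0], [0, 0, 0], 12],
    [[0, 0, 0], [0, 0, 0], 12],
    [[0, 0, 0], [0, 0, 0], 12]
  ]
}}

```text
time_s: 11.95
ee_pos: [0.6725, 0.0532, 0.0824]
tool_rot: [0.15, 0.989, 0.0, 0.0]
wrist_force: [0.7, 0.8, -0.8]
opening: 0.0129
gripper_force: 42.3
```

Run:
```python
from h import *
go(.6727,.0531,.0815)
s=vision.read_camera("scene");w=vision.read_camera("wrist")
b=cv2.resize(s[130:230,240:300,::-1],(360,600),interpolation=cv2.INTER_CUBIC)
a=cv2.resize(w[:,:,::-1],(440,330),interpolation=cv2.INTER_AREA);a=cv2.copyMakeBorder(a,0,270,0,0,cv2.BORDER_CONSTANT)
cv2.imwrite("pics/g.png",np.hstack([a,b]))
S=cam("scene")
# mark line: points along reader axis at cap height, expected cap px for angles
for d in(190.5,191.5,192.5):
    q=np.array([.5675,.1254])+.072*np.array([np.cos(np.radians(d)),np.sin(np.radians(d))]);p=proj(S,[*q,.173]);print(d,(p-[240,130])*6+[440,0])
```

```text
t 11.95 at [0.6725 0.0532 0.0824] tilt xy [0. 0.] units [-0.005  0.     0.018] F [ 0.7  0.8 -0.8] open 0.0129 j [ 0.02  0.54  1.43  0.    1.17 -1.25]
190.5 [637.02627565 184.63260607]
191.5 [633.64547644 184.56471431]
192.5 [630.26559478 184.53611222]
```

View pics/g.png

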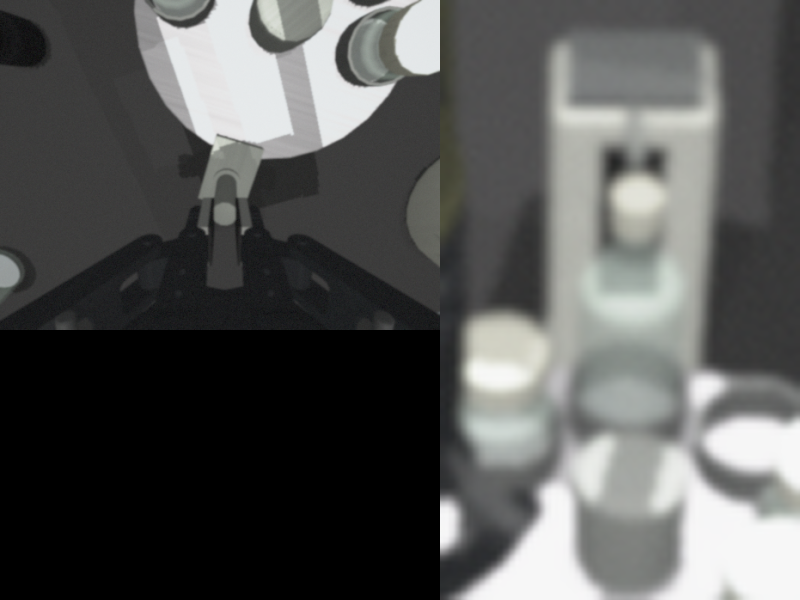

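Run:
```python
from h import *
S=cam("scene");h=np.array([.5675,.1254]);f=lambda d,q,z:(proj(S,[*(h+q*np.array([np.cos(np.radians(d)),np.sin(np.radians(d))])),z])-[240,130])*6+[440,0]+2.5
print("hub exp",f(0,0,.098),"obs 630,475")
for d in(190.5,191.5,192.5):
    print(d,"cap",f(d,.072,.173),"foot",f(d,.072,.048),"window",f(d,.12,.13),"pointer tip",f(d,.1,.175),"head rear",f(d,.168,.175))
```

```text
hub exp [631.04446452 465.47874892] obs 630,475
190.5 cap [639.52627565 187.13260607] foot [628.28707736 413.63069942] window [636.1744771  187.91570921] pointer tip [640.11399996 134.13129152] head rear [640.98279093  24.24067392]
191.5 cap [636.14547644 187.06471431] foot [625.25236791 413.55989001] window [630.95793216 187.81088917] pointer tip [635.51973204 134.04252381] head rear [633.67872144  24.11106005]
192.5 cap [632.76559478 187.03611222] foot [622.21827501 413.52815706] window [625.74287499 187.7667207 ] pointer tip [630.92682412 134.00580172] head rear [626.37719772  24.05975191]
```

```bash
python3 -c "
from bench import r
print(r.close_job())"
```

```text
the job is handed in; nothing more can be done
None
```

The job is handed in at about 12 s, with the arm still holding the crank pin about 32 mm below the turntable's lug and the bottle in front of the reader's window, within about half a degree by my camera measurements.

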